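Set the locating pin in the tracing board's rail

ROBOT

A 6-joint arm with a two-finger parallel gripper is mounted at the origin on the work surface. World frame = base frame: x ahead of the robot, y to its left, z up, the work surface at z = 0. Lengths are in mm, angles in rad, forces in N, time in s.
With the tool pointing down it reaches from about 300 to 775 mm from the base axis. Payload 14.6 kg.
Tool frame: the origin (TCP) lies between the finger pads; the fingertips stand 25 mm ahead of it and the grasp point (between the pads) lies 6 mm ahead of it; z points along the fingers, y is the line along which they close (so a half turn about z gives the same grasp; the last joint's range is limited). The gripper opens to 94 mm and grips with 3 to 60 N. Pads are 16 mm wide; open, the fingers measure 119 mm over their backs; the gripper's body (75 mm by 177 mm) begins 78 mm behind the grasp point.
Start: joints at [1.105, 0.3, 1.521, -0, 1.321, -0.067], TCP at [213.568, 506.831, 200.946] pointing down, gripper open.
Joint ranges: [-3.03, 3.03], [-0.79, 2.21], [0.23, 2.52], [-1.04, 4.18], [0, 3.07], [-2.55, 2.55]. Speed limits (rad/s): [2.22, 2.22, 2.57, 3.14, 3.14, 3.14].

INTERFACE

Orientations are given as [roll, pitch, yaw] about the fixed x, y, z axes, in that order (R = Rz(yaw) Ry(pitch) Rx(roll)).
In Python, from cell import manip gives the robot as it stands. The module is installed in compiled form; this text tells all that it offers.
- The arm moves only by the tool step_arm, never from a script. Its argument "series" is one flat list of numbers, 5 for each row, row after row: the shift along the world's x, y, z in mm, then the turn about the world's z in rad, then the closure, from 0 (fully open) to 1 (shut). In form: [dx, dy, dz, spin, jaw, dx, dy, dz, spin, jaw, ...]. A call has 1 to 20 rows; each row shifts and turns the commanded pose from where the row before left it; what a row does not reach is not made up. A row lasts 1/8 s, in which the tool goes at most 62.5 mm and 10.7 degrees, less where a joint would pass 70% of its speed; a pose out of reach is approached as far as the arm can. A call is refused whole if a number of a shift passes 62.5 or a number of a turn 0.188, either way. A call with a gripper value outside its range is refused whole. The fingers move at their own pace and stop on an object; "squeeze" is the grip in N (left out, the last holds). Time passes only in rows, so rows that do not move let the fingers close. It gives the time, the measured TCP pose, the force, the opening and the grip force at its end, in the units of the state.
- manip.read_state(): the state, without advancing time (a new reading comes with each control period).
- manip.camera(name): name is "scene" or "top"; returns (picture, depth): 400x640x3 uint8, blue, green, red; 400x640 float32, mm along the optical axis (not along the pixel's ray), 0 where there is no reading.
- manip.camera_info(name): a dict with "fovy" (degrees; the focal length in pixels is half the picture's height over the tangent of half this angle, whatever the lens; pixels are square), "cx", "cy" (the principal point, pixels), "eye" and "orientation" of the camera in the world. Camera axes: x right, y down, z forward; pixel columns grow to the right and rows downward; lengths in mm; the calibration is good to about 2 mm. A picture is of the moment at which its call begins. camera_info takes no time and is no camera call.
- manip.sign_off(): hands the job in; it is judged then, once.
The state is a dict: "clock": time; "joints": joint angles; "qd": joint speeds; "effort": joint torques, N m; "eef_pos": TCP position; "eef_rot": TCP orientation; "wrist_force": force on the tool from outside, world axes, zero at the start; "moment": the same for the moment, N m; "finger_gap": finger opening in mm; "finger_force": force on a finger pad.
Only numpy, scipy, OpenCV 4.12 (cv2) and the standard library are available. Lean on these libraries where they do the work, as an engineer would, in place of code of your own. Each camera call takes 0.05 s, during which the arm holds its last target. There are 200 camera calls.

TASK

Take the square-headed locating pin out of the wooden stand, rest its tip lightly on the bare metal rail of the tracing board and slide it along the rail's centre line, without digging in, until it drops into the small blind hole. Then seat it fully home, upright with its collar down on the rail, and let go; leave the round-headed plug in the stand and the bottles and bowl alone.

Things in the scene. Friction and masses are not known exactly. Their poses are not given: they have to be found in the camera images.
- board: Tracing board, fixed: plywood base 200 x 300 x 10 mm with a lined glass panel and, near one edge, a bare aluminium rail clamped at both ends under dark wooden bridges (5 mm above the rail's face, thumb screws 11 mm). Origin on the table under the middle of the exposed rail; y along the rail, x across it towards the glass, z up. The pin mars the rail above 20 N while sliding, 40 N when seating.
- rail_mid (a point): On the rail's flat top face, midway between the bridges, on its centre line, 38 mm above the table; axes as the board's. Exposed face: 55 mm either way along y, 22 mm along x. Firmly clamped at an unknown place of its adjustment: its one blind hole (11 mm across, 24 mm deep, unmarked, square-edged) is on the centre line within 25 mm of this point along y.
- pin_mid (a point): Locating pin, loose, upright in one of the stand's sockets, 82 mm tall, about 80 g: this point is the centre of its black square head (18 x 18 mm, 56 mm tall, flats along this point's x and y; z up). Below it: steel collar (22 mm across, 4 mm thick, underside 32 mm below this point), then a round steel shank.
- pin_tip (a point): Centre of the pin's tip, on its axis, 54 mm below the head's centre. The shank is 10 mm across and 22 mm long, its last 6 mm tapering to a 4 mm flat tip. Fully home, the collar rests on the rail and the tip is 22 mm below the rail's face.
- stand: Wooden stand, fixed, 140 x 56 x 32 mm, origin under its centre. Two sockets 13.5 mm across and 26 mm deep, 40 mm either way from the centre along its x axis; the pin and the plug stand in them with their collars on the stand's top, either one in either socket.
- plug_mid (a point): A round-headed plug in the stand's other socket, loose: black head 24 mm across whose top is 52 mm above the stand's top, steel collar 26 mm across, flat-ended 12 mm shank too thick for the rail's hole; this point is on its axis, 28 mm above the stand's top. To be left alone.
- paint_c (a point): Black paint bottle, 40 mm across, 105 mm tall, standing on the table beyond the work; point on its axis 30 mm up. To be left alone.
- glue_c (a point): White glue bottle, 54 mm across, 150 mm tall, standing on the table beyond the work; point on its axis 30 mm up. To be left alone.
- bowl_c (a point): Glass bowl, 110 mm across, 55 mm tall, standing on the table beyond the work; point on its axis 30 mm up. To be left alone.
Not all that is in view belongs to the job. Leave any green look-alike of the part that bears pin_mid alone.

How it is judged (in metres and radians):
On the way, in this order (a step that is already met when the one before it is completed fails the run):
1. the pin's tip bears on the exposed face of the rail (not yet in the hole) for 0.3 s (contact force between pin and board above 0.1 N and z of pin_tip in the frame of rail_mid between -0.002 and 0.003 m and x of pin_tip in the frame of rail_mid between -0.022 and 0.022 m and y of pin_tip in the frame of rail_mid between -0.055 and 0.055 m), for 0.3 s.
2. the pin is in the hole, its tip at least 19.5 mm below the rail's face (z of pin_tip in the frame of rail_mid below -0.0195 m and x of pin_tip in the frame of rail_mid between -0.008 and 0.008 m and y of pin_tip in the frame of rail_mid between -0.035 and 0.035 m), for 0.2 s.
At the end, for the whole second after the job is handed in: The pin stands in the rail's hole, its tip at least 19.5 mm below the rail's face (collar within 2.5 mm of it), within 0.1 rad of upright, released and still; the plug is still in its socket, within 10 mm of where it was (all of step 2 and angle between pin_mid's own z axis and vertical below 0.1 rad and linear speed of pin below 0.02 m/s and distance of plug_mid from where it was at the start of the episode below 0.01 m); the robot touches nothing.
It fails at once if the pin's tip is pushed on the rail, outside the hole or at its mouth, with more than 20 N (contact force between pin and board above 20 N and z of pin_tip in the frame of rail_mid above -0.004 m).
It fails at once if the pin is pushed on the board with more than 40 N, even when seating it (contact force between pin and board above 40 N).
It fails at once if the plug is pulled out or knocked (moved over 10 mm) (distance of plug_mid from where it was at the start of the episode above 0.01 m).
It fails at once if a bottle or the bowl is moved by more than 15 mm (distance of any of paint_c, glue_c, bowl_c from where it was at the start of the episode above 0.015 m).
It also fails if it takes over 67 s, if anything falls off the work surface, if the arm or the gripper's body presses on something with over 40 N, if the wrist force passes 120 N, or if a joint passes its speed limit or range.

## Working session

There is one attempt and no reset: what is moved stays moved. The work goes in short steps, Python scripts to look and compute and a tool call to move; the robot and the scene stay as the last step left them, time stands still between calls to the robot, and variables do not carry over. Pictures are saved under pics/ and viewed, at most 10 in all, crops included, and the job is handed in when it is done.

Besides the shell and the picture viewer there is one more tool, called by a JSON object that holds its "fn" and its "kwargs", one argument or row to a line. step_arm: Moves the arm, as the interface text tells. Its arguments: {"type":"object","properties":{"series":{"type":"array"},"squeeze":{"type":"number"}},"required":["series"]}

```bash
mkdir -p pics; cat > h.py <<'E'
import numpy as np, cv2
from cell import manip
from scipy.spatial.transform import Rotation as R
def cap(n):
    p,d=manip.camera(n); i=manip.camera_info(n); np.savez(''+n+'.npz',p=p,d=d); return p,d,i
def load(n):
    z=np.load(''+n+'.npz'); return z['p'],z['d'],manip.camera_info(n)
def rot(i):
    o=np.array(i['orientation'],float)
    return o if o.shape==(3,3) else R.from_euler('xyz',o).as_matrix()
def xyz(d,i):
    f=200/np.tan(np.radians(i['fovy'])/2); v,u=np.mgrid[0:400,0:640]
    c=np.stack([(u-i['cx'])/f*d,(v-i['cy'])/f*d,d],-1)
    return c@rot(i).T+np.array(i['eye'])
E
python3 - <<'E'
from h import *
for n in('scene','top'):
    p,d,i=cap(n);print(i);cv2.imwrite(f'pics/{n}0.png',p)
print(manip.read_state())
E
```

```text
{'fovy': 42.97653939661353, 'cx': 327.09473334868636, 'cy': 198.94992439207783, 'eye': array([ 964.0741285 , -738.51947398,  628.76223205]), 'orientation': array([-2.18218516, -0.01620592,  0.55596866])}
{'fovy': 57.80397988836653, 'cx': 326.89611307015656, 'cy': 196.643228017137, 'eye': array([434.0123934 , -54.23721224, 817.99786278]), 'orientation': array([-2.98691723,  0.02628987, -1.5506816 ])}
{'clock': 0.1, 'joints': array([ 1.10538204e+00,  3.00393400e-01,  1.52153804e+00,  3.30347015e-05,
        1.32069119e+00, -6.65857991e-02]), 'qd': array([-0.00027031, -0.00159194, -0.00025111, -0.00084406, -0.00056402,
       -0.00097985]), 'effort': array([ 8.34889070e-04, -5.32648122e+01, -3.53277361e+01,  7.09649012e-02,
        2.35950190e-02, -6.55152758e-05]), 'eef_pos': array([213.46343484, 506.61958634, 200.44715656]), 'eef_rot': array([-3.14056709e+00, -1.00458878e-04,  2.74275592e+00]), 'wrist_force': array([ 0.76722516, -0.12523062,  0.32955121]), 'moment': array([-0.02653556,  0.01239828, -0.0415123 ]), 'finger_force': 0.0, 'finger_gap': 93.8359080283756}
```

View pics/scene0.png

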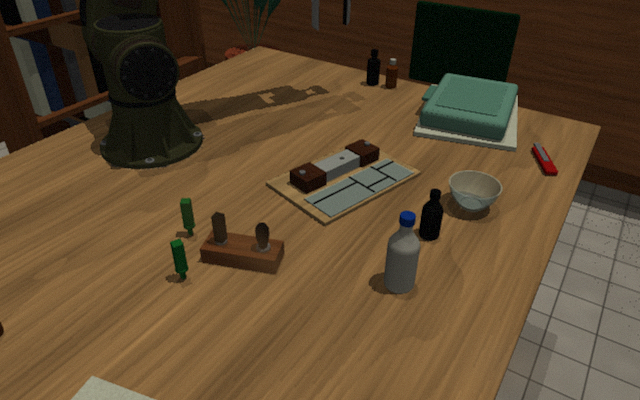

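View pics/top0.png

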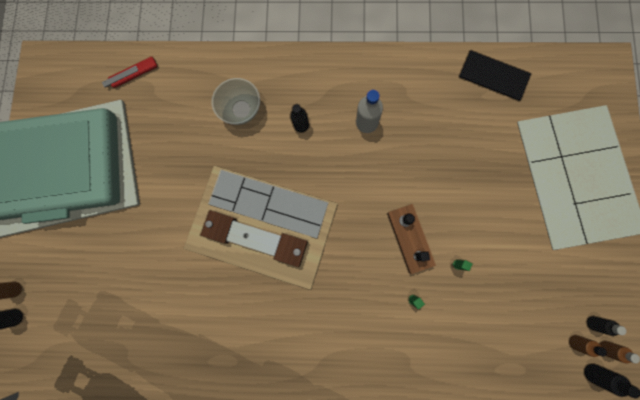

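The scene view shows the stand with the square pin at (219,228) and the plug at (262,237). In the top view the stand is at (411,240), with the pin near (422,256) and the plug near (408,219). The rail is at (254,238), with a dark spot at (246,236). I'll measure these next.

```bash
python3 - <<'E'
from h import *
p,d,i=load('top'); P=xyz(d,i)
a=cv2.resize(p[190:290,180:345],None,fx=4.8,fy=4.8,interpolation=cv2.INTER_CUBIC)
cv2.imwrite('pics/c_rail.png',a)
a=cv2.resize(p[195:285,375:485],None,fx=6,fy=6,interpolation=cv2.INTER_CUBIC)
cv2.imwrite('pics/c_stand.png',a)
ps,ds,is_=load('scene'); S=xyz(ds,is_)
def rep(n,P,m):
    q=P[m]; 
    c,s,ang=cv2.minAreaRect(q[:,:2].astype(np.float32)); print(n,len(q),q.mean(0).round(1),np.round(c,1),np.round(s,1),round(ang,1))
for nm,P_,box in(('top',P,(190,290,370,445)),('scene',S,(195,280,195,300))):
    r0,r1,c0,c1=box; q=P_[r0:r1,c0:c1]; img=(p if nm=='top' else ps)[r0:r1,c0:c1].astype(int)
    z=q[...,2]; g=img[...,1]-img[...,2]
    rep(nm+' standtop',q,(z>26)&(z<36)&(g<15))
    hi=((z>72)&(g<15)).astype(np.uint8)
    n,l=cv2.connectedComponents(hi)
    for k in range(1,n):
        if (l==k).sum()>6: rep(nm+' head',q,l==k);print(np.percentile(z[l==k],[50,95]))
q=P[190:290,180:320]; im=p[190:290,180:320].astype(int); z=q[...,2]
sat=im.max(-1)-im.min(-1)
m=(z>34)&(z<42)&(sat<40)&(im.mean(-1)>100); n,l,st,_=cv2.connectedComponentsWithStats(m.astype(np.uint8))
k=1+st[1:,4].argmax(); rep('rail',q,l==k)
v,u=np.where(l==k);print(u.min()+180,u.max()+180,v.min()+190,v.max()+190)
print('spot',P[236,246],P[234:239,243:250,2].round(1))
for nm,P_,pt in(('bridgeL',P,(226,219)),('bridgeR',P,(250,291))): print(nm,P_[pt])
E
```

```text
top standtop 1467 [ 468.2 -212.4   31.7] [ 469.7 -213.7] [140.   56.9] 19.8
top head 110 [ 506.7 -198.8   81.1] [ 506.8 -199.9] [22.4 22.3] 4.8
[82.24692776 85.37579993]
top head 104 [ 432.3 -225.5   89.5] [ 432.1 -226.8] [18. 18.] 11.7
[91.21140271 93.28146607]
scene standtop 1484 [ 475.1 -220.5   32. ] [ 469.6 -215.7] [141.7  59.9] 20.0
scene head 178 [ 444.1 -240.7   94.5] [ 690.4 -484.4] [ 23.2 746.5] 45.4
[87.11372854 93.39967754]
scene head 132 [ 510.4 -205.6   80.5] [ 509.3 -204.2] [21.1 21.3] 36.3
[81.36869782 85.12285652]
rail 1012 [463.  125.7  37.4] [463.  125.9] [111.5  44.8] 74.4
227 280 221 255
spot [467.58957517 147.55620861  13.66977845] [[34.5 29.5 21.5 12.4 14.9 37.6 34.9]
 [35.1 26.3 17.4 11.8 12.3 36.6 37. ]
 [32.9 24.7 16.8 13.7 11.5 37.7 37.7]
 [34.9 28.8 18.8 11.3 35.7 35.7 39.1]
 [38.3 33.4 36.8 36.4 38.2 38.1 34.5]]
bridgeL [486.68276359 199.87070584  43.17612778]
bridgeR [438.63370221  42.55663771  42.37508858]
```

View pics/c_rail.png

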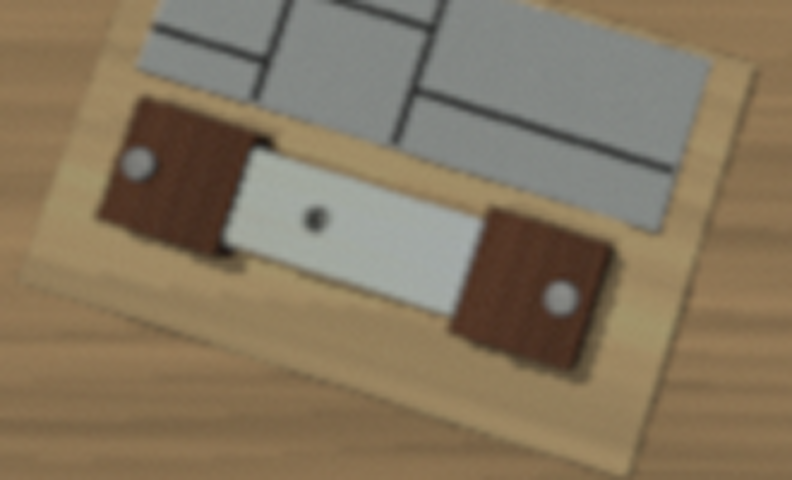

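View pics/c_stand.png

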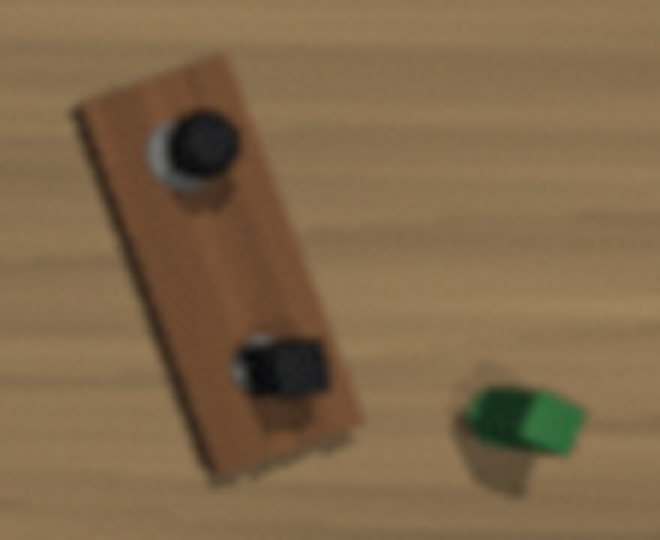

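The dark spot in the rail crop at (316,218), full-picture (245.8,235.4), reads about 25 mm deep, so it is the hole. Next I'll refine the pin's yaw, the hole position and the clearances.

```bash
python3 - <<'E'
from h import *
p,d,i=load('top'); P=xyz(d,i); f=200/np.tan(np.radians(i['fovy'])/2)
def ray(u,v,z):
    r=rot(i)@np.array([(u-i['cx'])/f,(v-i['cy'])/f,1]); e=np.array(i['eye']); return (e+r*(z-e[2])/r[2])[:2]
h=p[228:244,238:254].astype(float).mean(-1); w=np.clip(140-h,0,None); w[w<15]=0
v,u=np.mgrid[228:244,238:254]; c=(w*u).sum()/w.sum(),(w*v).sum()/w.sum(); H=ray(*c,38)
print('hole px',c,H,'rim only', ray(245.8,235.4,38))
# rail corners from crop
C=np.array([[258,148],[484,214],[452,315],[222,247]])/4.8+[180,190]-.4
W=np.array([ray(*q,38) for q in C]); print(W.round(1))
m=W.mean(0); y=(W[0]+W[3]-W[1]-W[2]); y/=np.linalg.norm(y); x=np.array([y[1],-y[0]])
print('mid',m,'yaw',np.degrees(np.arctan2(-y[0],y[1])),'hole in board',(H-m)@x,(H-m)@y, 'corner',[((q-m)@x,(q-m)@y) for q in W])
# pin head
q=P[240:275,405:445].reshape(-1,3); q=q[(q[:,2]>89.5)]
print(len(q),np.median(q,0),cv2.minAreaRect(q[:,:2].astype(np.float32)))
im=p.astype(int); g=(im[...,1]-im[...,2]>25)&(P[...,2]>40); g[:,:380]=0;g[:,500:]=0
n,l,st,ce=cv2.connectedComponentsWithStats(g.astype(np.uint8))
for k in range(1,n):
    if st[k,4]>15: print('green',P[l==k].mean(0),P[l==k].max(0))
# yaw from scene view side faces
ps,ds,s=load('scene'); S=xyz(ds,s)[205:242,208:232]; z=S[...,2]; im=ps[205:242,208:232].astype(int)
q=S[(z>50)&(z<93)&(np.hypot(S[...,0]-432,S[...,1]+227)<20)]; print(len(q),cv2.minAreaRect(q[:,:2].astype(np.float32)))
for k in range(0,len(q),max(1,len(q)//1)): pass
np.set_printoptions(suppress=True)
zz=q[(q[:,2]<85)]; b=np.round(zz[:,:2]-[432,-227],0); print(b[np.argsort(b[:,0])][::max(1,len(b)//40)].tolist())
E
```

```text
hole px (np.float64(245.23621784163046), np.float64(235.2743067156699)) [468.09904042 143.1947699 ] rim only [467.85244931 141.95656387]
[[499.7 170.9]
 [471.9  67.1]
 [426.9  79.6]
 [454.9 184.5]]
mid [463.3400966  125.54418191] yaw -14.96894013791813 hole in board 0.038388403381277934 18.28084595064415 corner [(np.float64(23.380826880409085), np.float64(53.2445996258534)), (np.float64(23.336809989479747), np.float64(-54.25574810120027)), (np.float64(-23.33680998947986), np.float64(-53.80307943216051)), (np.float64(-23.380826880409135), np.float64(54.814227907507345))]
81 [ 431.96715612 -226.54554032   91.57545993] ((429.25048828125, -145.28573608398438), (17.40915870666504, 181.51295471191406), 2.484679937362671)
green [ 416.40466251 -305.98501942   81.37380778] [434.0123934  -54.23721224 817.99786278]
green [ 342.16913405 -213.15263227   76.37232935] [ 350.50911993 -204.14321535   84.90060458]
294 ((432.6529235839844, -229.9449462890625), (19.672725677490234, 19.800857543945312), 12.785335540771484)
[[-8.0, -11.0], [-7.0, -10.0], [-5.0, -12.0], [-5.0, -10.0], [-4.0, -12.0], [-3.0, -12.0], [-3.0, -10.0], [-2.0, -11.0], [-1.0, -11.0], [-1.0, -11.0], [0.0, -11.0], [0.0, -11.0], [2.0, -10.0], [2.0, -11.0], [3.0, -12.0], [3.0, -11.0], [4.0, -10.0], [5.0, 8.0], [5.0, -8.0], [6.0, 4.0], [6.0, 8.0], [7.0, -10.0], [7.0, -11.0], [7.0, 3.0], [7.0, -10.0], [8.0, 4.0], [8.0, 2.0], [8.0, -9.0], [8.0, 4.0], [8.0, 6.0], [8.0, 5.0], [8.0, -2.0], [9.0, -9.0], [9.0, -3.0], [9.0, -10.0], [9.0, -3.0], [9.0, -2.0], [10.0, -3.0], [10.0, -7.0], [10.0, -5.0], [10.0, -5.0], [11.0, -5.0]]
```

{"fn": "step_arm", "kwargs": {
  "series": [14.6, -49, 0, 0.037, 0.4, 14.6, -49, 0, 0.037, 0.4, 14.6, -49, 0, 0.037, 0.4, 14.6, -49, 0, 0.037, 0.4, 14.6, -49, 0, 0.037, 0.4, 14.6, -49, 0, 0.037, 0.4, 14.6, -49, 0, 0.037, 0.4, 14.6, -49, 0, 0.037, 0.4, 14.6, -49, 0, 0.037, 0.4, 14.6, -49, 0, 0.037, 0.4, 14.6, -49, 0, 0.037, 0.4, 14.6, -49, 0, 0.037, 0.4, 14.6, -49, 0, 0.037, 0.4, 14.6, -49, 0, 0.037, 0.4, 14.6, -49, 0, 0.037, 0.4, 0, 0, 0, 0, 0.4, 0, 0, 0, 0, 0.4],
  "squeeze": 30
}}

```text
clock: 2.22
eef_pos: [432.3, -227.6, 200.6]
eef_rot: [3.141, -0.001, -2.986]
wrist_force: [-0.3, 0.7, 0.4]
finger_gap: 56.3
finger_force: 0.0
```

{"fn": "step_arm", "kwargs": {
  "series": [0, 0, -30, 0, 0.4, 0, 0, -30, 0, 0.4, 0, 0, -30, 0, 0.4, 0, 0, -23, 0, 0.4, 0, 0, -10, 0, 0.4, 0, 0, 0, 0, 0.4, 0, 0, 0, 0, 1, 0, 0, 0, 0, 1, 0, 0, 0, 0, 1, 0, 0, 0, 0, 1, 0, 0, 0, 0, 1, 0, 0, 0, 0, 1]
}}

```text
clock: 3.72
eef_pos: [432.6, -228.2, 78.0]
eef_rot: [-3.141, 0.0, -2.985]
wrist_force: [-0.4, 0.8, 1.0]
finger_gap: 17.7
finger_force: 29.8
```

{"fn": "step_arm", "kwargs": {
  "series": [0, 0, 10, 0, 1, 0, 0, 20, 0, 1, 0, 0, 25, 0, 1, 0, 0, 25, 0, 1, 3, 40, 0, 0, 1, 4, 45, 0, 0, 1, 4, 45, 0, 0, 1, 4, 45, 0, 0, 1, 4, 45, 0, 0, 1, 4, 45, 0, 0, 1, 4, 45, 0, 0, 1, 4, 36.6, 0, 0, 1, 0.5, 10, 0, 0, 1, 0, 0, 0, 0, 1, 0, 0, 0, 0, 1, 0, 0, 0, 0, 1]
}}

```text
clock: 5.72
eef_pos: [464.1, 127.6, 158.1]
eef_rot: [-3.142, 0.0, -2.987]
wrist_force: [0.1, -0.2, -0.9]
finger_gap: 17.7
finger_force: 29.8
```

```bash
python3 - <<'E'
from h import *
p,d,i=cap('scene'); cap('top'); s=manip.read_state(); print(s['eef_pos'],s['wrist_force'],s['finger_gap'])
u=[]
f=200/np.tan(np.radians(i['fovy'])/2)
for q in ([464,128,90],[464,128,38],[468,143.2,38]):
    c=rot(i).T@(np.array(q)-i['eye']); u.append((c[0]/c[2]*f+i['cx'],c[1]/c[2]*f+i['cy']))
print(u)
cx,cy=map(int,u[0]); a=p[cy-45:cy+45,cx-55:cx+55]; print(cx-55,cy-45); cv2.imwrite('pics/held.png',cv2.resize(a,None,fx=6,fy=6,interpolation=cv2.INTER_CUBIC))
E
```

```text
[464.13220157 127.84730876 158.02176701] [-0.09326806  0.47369121 -1.30215799] 17.890949221994074
[(np.float64(337.82308413119654), np.float64(139.32310575148446)), (np.float64(337.17698308361815), np.float64(159.53533372579824)), (np.float64(342.0699040767663), np.float64(157.20511899270906))]
282 94
```

View pics/held.png

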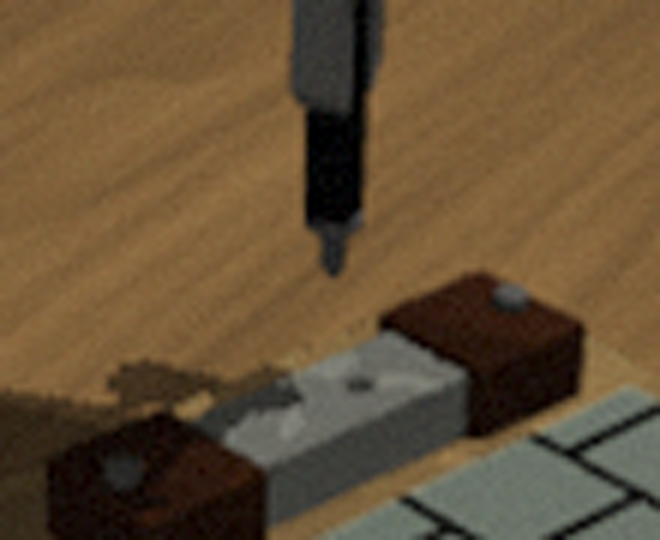

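The held pin hangs upright. Its tip is at full-picture (337.5,139.3), matching the prediction, and the hole is at (342,157.8), within 0.6 px of the prediction. Now I'll descend.

{"fn": "step_arm", "kwargs": {
  "series": [0, 0, -20, 0, 1, 0, 0, -18, 0, 1, 0, 0, -8, 0, 1, 0, 0, -3, 0, 1, 0, 0, 0, 0, 1, 0, 0, -1, 0, 1, 0, 0, 0, 0, 1]
}}

```text
clock: 6.7
eef_pos: [464.2, 128.4, 108.2]
eef_rot: [3.142, 0.0, -2.985]
wrist_force: [-0.4, -0.2, -0.7]
finger_gap: 17.7
finger_force: 29.8
```

{"fn": "step_arm", "kwargs": {
  "series": [0, 0, -0.5, 0, 1, 0, 0, 0, 0, 1]
}}

```text
clock: 6.95
eef_pos: [464.1, 128.4, 107.4]
eef_rot: [3.142, -0.0, -2.985]
wrist_force: [-0.5, -0.1, -0.9]
finger_gap: 17.7
finger_force: 29.8
```

{"fn": "step_arm", "kwargs": {
  "series": [0, 0, -0.5, 0, 1, 0, 0, 0, 0, 1]
}}

```text
clock: 7.2
eef_pos: [464.0, 128.4, 106.9]
eef_rot: [3.142, -0.0, -2.985]
wrist_force: [-0.5, 0.3, -0.6]
finger_gap: 17.9
finger_force: 29.8
```

{"fn": "step_arm", "kwargs": {
  "series": [0, 0, -0.5, 0, 1, 0, 0, 0, 0, 1]
}}

```text
clock: 7.45
eef_pos: [464.1, 128.4, 106.4]
eef_rot: [-3.142, -0.0, -2.985]
wrist_force: [0.6, -0.4, -0.8]
finger_gap: 17.4
finger_force: 29.8
```

{"fn": "step_arm", "kwargs": {
  "series": [0, 0, -0.4, 0, 1, 0, 0, 0, 0, 1]
}}

```text
clock: 7.7
eef_pos: [464.1, 128.4, 106.0]
eef_rot: [3.142, -0.0, -2.985]
wrist_force: [0.8, 0.5, 0.2]
finger_gap: 17.6
finger_force: 29.8
```

{"fn": "step_arm", "kwargs": {
  "series": [0, 0, -0.3, 0, 1, 0, 0, 0, 0, 1]
}}

```text
clock: 7.95
eef_pos: [464.2, 128.4, 105.9]
eef_rot: [-3.142, 0.0, -2.985]
wrist_force: [-1.0, 0.2, 1.0]
finger_gap: 17.8
finger_force: 29.8
```

{"fn": "step_arm", "kwargs": {
  "series": [0, 0, -0.3, 0, 1, 0, 0, 0, 0, 1]
}}

```text
clock: 8.2
eef_pos: [464.2, 128.5, 105.7]
eef_rot: [3.142, 0.0, -2.985]
wrist_force: [-0.6, 0.5, 4.3]
finger_gap: 17.5
finger_force: 29.8
```

Contact is made at about 5 N. Now I'll slide along the rail.

{"fn": "step_arm", "kwargs": {
  "series": [0, 0, 0, 0, 1, 0, 0, 0, 0, 1, 0, 0, 0, 0, 1, 0.26, 0.97, 0, 0, 1, 0.26, 0.97, 0, 0, 1, 0.26, 0.97, 0, 0, 1, 0.26, 0.97, 0, 0, 1, 0.26, 0.97, 0, 0, 1, 0.26, 0.97, 0, 0, 1, 0.26, 0.97, 0, 0, 1]
}}

```text
clock: 9.45
eef_pos: [465.9, 134.7, 105.5]
eef_rot: [-3.14, -0.0, -2.985]
wrist_force: [-1.0, -5.7, 7.2]
finger_gap: 17.9
finger_force: 29.8
```

{"fn": "step_arm", "kwargs": {
  "series": [0.26, 0.97, 0, 0, 1, 0.26, 0.97, 0, 0, 1, 0.26, 0.97, 0, 0, 1, 0.26, 0.97, 0, 0, 1]
}}

```text
clock: 9.95
eef_pos: [466.8, 138.6, 105.5]
eef_rot: [-3.141, -0.001, -2.985]
wrist_force: [-1.0, -3.2, 5.0]
finger_gap: 17.4
finger_force: 29.8
```

{"fn": "step_arm", "kwargs": {
  "series": [0.26, 0.97, 0, 0, 1, 0.26, 0.97, 0, 0, 1]
}}

```text
clock: 10.2
eef_pos: [467.2, 141.1, 105.1]
eef_rot: [3.141, -0.001, -2.986]
wrist_force: [0.2, 0.3, -1.4]
finger_gap: 17.6
finger_force: 29.8
```

{"fn": "step_arm", "kwargs": {
  "series": [0.26, 0.97, 0, 0, 1, 0, 0, 0, 0, 1]
}}

```text
clock: 10.45
eef_pos: [467.6, 142.1, 105.3]
eef_rot: [3.141, -0.0, -2.985]
wrist_force: [-0.4, -0.5, -0.1]
finger_gap: 17.9
finger_force: 29.8
```

The force dropped off, so the tip is over the hole. I'll centre it and lower gently.

{"fn": "step_arm", "kwargs": {
  "series": [0.2, 0.6, 0, 0, 1, 0, 0, -1, 0, 1, 0, 0, 0, 0, 1]
}}

```text
clock: 10.82
eef_pos: [467.8, 142.6, 104.3]
eef_rot: [3.142, -0.0, -2.985]
wrist_force: [-0.3, -0.2, -1.9]
finger_gap: 17.6
finger_force: 29.8
```

{"fn": "step_arm", "kwargs": {
  "series": [0, 0, -1, 0, 1, 0, 0, 0, 0, 1]
}}

```text
clock: 11.08
eef_pos: [467.9, 142.6, 103.4]
eef_rot: [-3.142, -0.0, -2.985]
wrist_force: [-0.1, 0.5, -0.1]
finger_gap: 17.5
finger_force: 29.8
```

{"fn": "step_arm", "kwargs": {
  "series": [0, 0, -1, 0, 1, 0, 0, 0, 0, 1]
}}

```text
clock: 11.32
eef_pos: [467.9, 142.6, 102.4]
eef_rot: [3.142, -0.0, -2.985]
wrist_force: [-0.6, 0.1, -0.6]
finger_gap: 17.6
finger_force: 29.8
```

{"fn": "step_arm", "kwargs": {
  "series": [0, 0, -0.8, 0, 1, 0, 0, -0.8, 0, 1, 0, 0, 0, 0, 1]
}}

```text
clock: 11.7
eef_pos: [467.9, 142.6, 100.8]
eef_rot: [-3.142, -0.0, -2.985]
wrist_force: [-0.1, 0.5, -1.1]
finger_gap: 17.5
finger_force: 29.8
```

{"fn": "step_arm", "kwargs": {
  "series": [0, 0, -0.8, 0, 1, 0, 0, -0.8, 0, 1, 0, 0, 0, 0, 1]
}}

```text
clock: 12.08
eef_pos: [467.9, 142.6, 99.2]
eef_rot: [-3.142, -0.0, -2.985]
wrist_force: [0.0, 0.1, -0.3]
finger_gap: 17.7
finger_force: 29.8
```

{"fn": "step_arm", "kwargs": {
  "series": [0, 0, -0.8, 0, 1, 0, 0, 0, 0, 1]
}}

```text
clock: 12.32
eef_pos: [467.9, 142.6, 98.4]
eef_rot: [-3.142, 0.0, -2.985]
wrist_force: [0.1, -0.6, -0.5]
finger_gap: 17.7
finger_force: 29.8
```

{"fn": "step_arm", "kwargs": {
  "series": [0, 0, -1, 0, 1, 0, 0, -1, 0, 1, 0, 0, -1, 0, 1, 0, 0, -1, 0, 1, 0, 0, 0, 0, 1]
}}

```text
clock: 12.95
eef_pos: [467.9, 142.6, 94.4]
eef_rot: [3.142, -0.0, -2.985]
wrist_force: [-0.4, 0.2, -1.6]
finger_gap: 17.8
finger_force: 29.8
```

{"fn": "step_arm", "kwargs": {
  "series": [0, 0, -1, 0, 1, 0, 0, -1, 0, 1, 0, 0, -1, 0, 1, 0, 0, -1, 0, 1, 0, 0, 0, 0, 1]
}}

```text
clock: 13.58
eef_pos: [467.9, 142.6, 90.4]
eef_rot: [-3.142, -0.0, -2.985]
wrist_force: [0.4, 0.4, -1.9]
finger_gap: 17.4
finger_force: 29.8
```

{"fn": "step_arm", "kwargs": {
  "series": [0, 0, -1, 0, 1, 0, 0, -1, 0, 1, 0, 0, -1, 0, 1, 0, 0, -1, 0, 1, 0, 0, 0, 0, 1]
}}

```text
clock: 14.2
eef_pos: [467.9, 142.6, 86.4]
eef_rot: [-3.142, -0.0, -2.985]
wrist_force: [1.0, 0.7, -1.4]
finger_gap: 17.6
finger_force: 29.8
```

{"fn": "step_arm", "kwargs": {
  "series": [0, 0, -1, 0, 1, 0, 0, 0, 0, 1]
}}

```text
clock: 14.45
eef_pos: [467.9, 142.6, 85.4]
eef_rot: [-3.142, -0.0, -2.985]
wrist_force: [1.0, 1.0, -1.1]
finger_gap: 17.6
finger_force: 29.8
```

{"fn": "step_arm", "kwargs": {
  "series": [0, 0, -0.7, 0, 1, 0, 0, 0, 0, 1]
}}

```text
clock: 14.7
eef_pos: [467.9, 142.6, 84.7]
eef_rot: [3.142, -0.0, -2.985]
wrist_force: [1.0, 0.3, -0.7]
finger_gap: 17.4
finger_force: 29.8
```

{"fn": "step_arm", "kwargs": {
  "series": [0, 0, -0.6, 0, 1, 0, 0, 0, 0, 1]
}}

```text
clock: 14.95
eef_pos: [467.9, 142.6, 84.1]
eef_rot: [-3.142, 0.0, -2.985]
wrist_force: [0.5, 0.8, -0.6]
finger_gap: 17.4
finger_force: 29.8
```

{"fn": "step_arm", "kwargs": {
  "series": [0, 0, -0.4, 0, 1, 0, 0, 0, 0, 1]
}}

```text
clock: 15.2
eef_pos: [468.1, 142.7, 84.0]
eef_rot: [3.142, 0.001, -2.985]
wrist_force: [-0.4, 0.9, 2.6]
finger_gap: 17.4
finger_force: 29.8
```

It is seated at TCP z 84, as expected. I'll release and retreat straight up.

{"fn": "step_arm", "kwargs": {
  "series": [0, 0, 0, 0, 0.4, 0, 0, 0, 0, 0.4, 0, 0, 0, 0, 0.4, 0, 0, 0, 0, 0.4, 0, 0, 10, 0, 0.4, 0, 0, 25, 0, 0.4, 0, 0, 40, 0, 0.4, 0, 0, 40, 0, 0.4, -40, 0, 20, 0, 0.4, -50, 0, 0, 0, 0.4, 0, 0, 0, 0, 0.4, 0, 0, 0, 0, 0.4]
}}

```text
clock: 16.7
eef_pos: [378.5, 142.7, 219.4]
eef_rot: [3.141, 0.001, -2.985]
wrist_force: [-0.1, -0.1, -0.4]
finger_gap: 56.7
finger_force: 0.0
```

```bash
python3 - <<'E'
from h import *
p,d,i=cap('scene'); S=xyz(d,i)
cv2.imwrite('pics/end.png',cv2.resize(p[90:290,190:450],None,fx=3,fy=3,interpolation=cv2.INTER_CUBIC)[:600,:780])
q=S[100:190,300:380].reshape(-1,3); m=(np.hypot(q[:,0]-468,q[:,1]-143)<16)&(q[:,2]>60)&(q[:,2]<120); print(m.sum(),np.percentile(q[m][:,2],[50,98]),q[m].mean(0))
E
```

```text
167 [83.7204039  99.45207456] [470.34149094 136.9454205   82.67376029]
```

View pics/end.png

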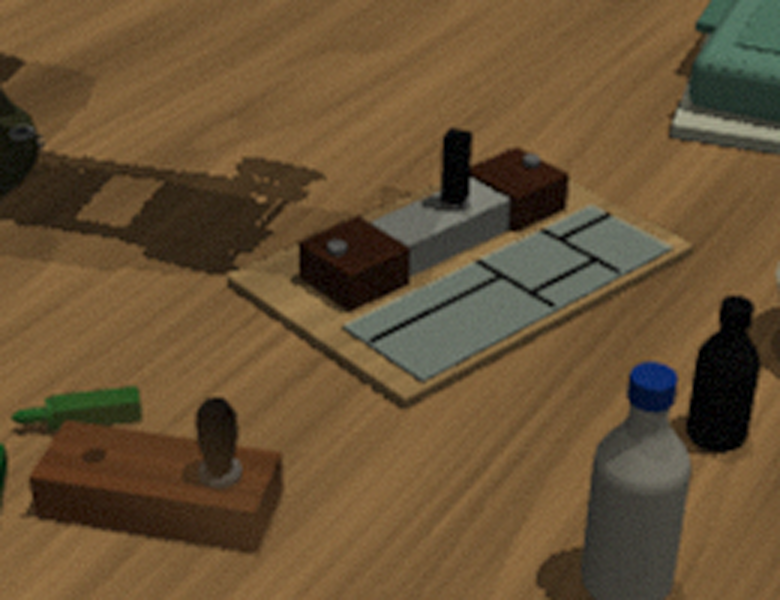

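The end view shows the pin upright in the rail, with its collar down at crop (450,200). The plug is still in its socket at (217,440), and the bottles haven't moved. One green look-alike now lies on its side at (80,405). The arm can't set it upright because the tool only turns about vertical, so I'm leaving it and handing in.

```bash
python3 -c "
from cell import manip
print(manip.sign_off())"
```

```text
the job is handed in; nothing more can be done
None
```

The pin is seated upright in the rail's hole and released, and the plug and bottles are where they were. The bowl was not rechecked in the last picture, but the arm never went near it. One green look-alike beside the stand ended up on its side during the job; I didn't see what tipped it. The job is handed in, and no verdict came back.

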